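Put the stray table spoon in the lower tier of the cutlery box

ROBOT

A 6-joint arm with a two-finger parallel gripper is mounted at the origin on a cart in front of the work surface, level with it; the furniture and walls round the work are solid. World frame = base frame: x ahead of the robot, y to its left, z up, the work surface at z = 0. Lengths are in m, angles in rad, forces in N, time in s.
With the tool pointing down it reaches from about 0.225 to 0.875 m from the base axis. Payload 3.4 kg.
Tool frame: the origin (TCP) lies at the very end of the fingers, on their centre line; the grasp point (between the pads) lies 19 mm behind it; z points along the fingers, x is the direction in which the jaws open and shut, and the axes are right-handed (so a half turn about z gives the same grasp; the last joint's range is limited). The gripper opens to 85 mm and grips with 20 to 120 N. Pads are 22 mm wide; open, the fingers measure 114 mm over their backs; the gripper's body (76 mm by 85 mm) begins 54 mm behind the grasp point. The pads swing forward as they close: fully open they stand 13 mm farther back than shut.
Start: joints at [1.111, 0.276, 1.505, -0, 1.361, -0.121], TCP at [0.191, 0.542, 0.231] pointing down, gripper open.
Joint ranges: [-2.89, 2.89], [-0.75, 2.08], [0.22, 2.7], [-1.18, 4.32], [0.11, 2.71], [-2.7, 2.7]. Speed limits (rad/s): [2.57, 2.57, 3.14, 3.14, 3.14, 3.14].

INTERFACE

Orientations are given as a unit quaternion [w, x, y, z].
In Python, from rig import manip gives the robot as it stands.
- The arm moves only by the tool carry_out, never from a script. Its argument "series" is a list of rows, each a list of 2 entries, a list of its own where there are three numbers: the shift along the tool's x, y, z in mm, then the turn about the tool's z in degrees. A call has 1 to 10 rows; each row shifts and turns the pose as measured when the row begins, along the tool's axes as they then stand; what a row does not reach is not made up. A row lasts 1/12 s, in which the tool goes at most 41.7 mm and 7.16 degrees, less where a joint would pass 70% of its speed; a pose out of reach is approached as far as the arm can. A call is refused whole if a number of a shift passes 41.7 or a number of a turn 7.16, either way. A call with a gripper value outside its range is refused whole. "fingers" is the finger opening in mm, from 0 to 85.4, set as the call begins (left out, the last holds). The fingers move at their own pace and stop on an object; "squeeze" is the grip in N (left out, the last holds). Time passes only in rows, so rows that do not move let the fingers close. It gives the time, the measured TCP pose, the force and the opening at its end, in the units of the state.
- manip.get_state(): the state, without advancing time (a new reading comes with each control period).
- manip.get_image(name): name is "side" or "top" or "wrist"; returns a dict with "frame" (480x640x3 uint8, blue, green, red), "K" (3x3 intrinsics, pixels), "rvec" (rotation vector, rad) and "tvec" (3), from world to camera coordinates, as OpenCV has them; the wrist camera has in their place "mount" (4x4, takes a point from camera to tool coordinates, whose origin is the TCP and whose axes are the tool frame's). Camera axes: x right, y down, z forward; pixel columns grow to the right and rows downward; lengths in m; the calibration is good to about 2 mm. A picture is of the moment at which its call begins: read the wrist's pose just before it. There is no depth.
- manip.sign_off(): hands the job in, once; it reports no verdict.
The state is a dict: "clock": time; "qpos": joint angles; "qd": joint speeds; "effort": joint torques, N m; "position": TCP position; "ee_rot": TCP orientation; "contact_force": force on the tool from outside, world axes, zero at the start; "moment": the same for the moment, N m; "width": finger opening in m.
Only numpy, scipy, OpenCV 4.12 (cv2) and the standard library are available. Lean on these libraries where they do the work, as an engineer would, in place of code of your own. Each camera call takes 0.05 s, during which the arm holds its last target. There are 200 camera calls.

TASK

Lift the hinged wooden flap of the two-tier cutlery box by its small knob until it stands upright, and leave it standing open. Then pick up the table spoon that lies loose on the worktop (not the spatula, nor a spoon from the black case) and lay it gently, flat on the floor of the lower tier that the flap was covering.

Things in the scene. Friction and masses are not known exactly. Their poses are not given: they have to be found in the camera images.
- flap (a joint): Angle of the wooden flap (234x136x5 mm) over the lower tier: 0 = shut, level on the rim; 1.57 upright; stop 1.65. Starts at 0 to 0.15. Swings up, away from the robot. Stiff hinge: it stays where left; 1 to 2 N at the knob lifts it. Hinge line along the box's y, on the far rim: 118 mm along +x of bay and 40 mm above it.
- flap_knob (a point): Centre of the steel knob at the middle of the flap's front edge: a roller 16 mm in diameter, 24 mm long along the box's y, on an 8 mm wide neck 25 mm out from the panel; 262 mm from the hinge line, level with it when shut. Pinched on its flat ends (fingers closing along y) it turns between the fingers, so a gripper pointing down can follow the arc. Axes turn with the flap.
- bay (a point): Centre of the floor of the lower tier of the fixed two-tier cutlery box of light wood, 8 mm above the worktop. Axes are the box's: x away from the robot along the tier's length, z up. Inside 225 mm long (x), 130 mm wide (y); walls 6 mm thick, 38 mm above this floor. Beside it at +y is the shallow upper tier with two stirrers.
- spoon_center (a point): Centre, half-way up, of the loose steel table spoon on the worktop left of the box, 187x31x6 mm, about 40 g; x along its length, z up. Acts as a flat bar 31 mm wide over its whole length: pinch it across the width, open 45 mm or more, fingertips just above the worktop. A spatula of similar length lies near; the two may be swapped.

How it is judged:
On the way:
1. the flap has been lifted until it stands upright or nearly so (past about 70 degrees) (value of joint flap above 1.22 rad), for 0.2 s.
At the end, for the whole second after the job is handed in: The flap still stands open (past about 70 degrees), and the loose table spoon lies at rest flat (within 10 degrees) on the floor of the lower tier, wholly inside its walls (value of joint flap above 1.22 rad and x of spoon_center in the frame of bay between -0.025 and 0.025 m and y of spoon_center in the frame of bay between -0.053 and 0.053 m and z of spoon_center in the frame of bay below 0.012 m and angle between spoon_center's own z axis and vertical below 0.17 rad and linear speed of spoon below 0.02 m/s); the robot touches nothing.
It fails at once if the spoon is dropped or thrown into the box (faster than 1 m/s near it) instead of being laid down (horizontal distance between spoon_center and bay below 0.12 m and linear speed of spoon above 1 m/s).
It also fails if it takes over 51 s, if anything falls off the work surface, if the arm or the gripper's body presses on something with over 40 N, if the wrist force passes 120 N, or if a joint passes its speed limit or range.

## Working session

There is one attempt and no reset: what is moved stays moved. The work goes in short steps, Python scripts to look and compute and a tool call to move; the robot and the scene stay as the last step left them, time stands still between calls to the robot, and variables do not carry over. Pictures are saved under pics/ and viewed, about 8 in all and at most 12, crops included, and the job is handed in when it is done.

Besides the shell and the picture viewer there is one more tool, called after "Emit:" as name(argument=value, ...), one argument or row to a line, values as JSON. carry_out: Moves the arm, as the interface text tells. Its arguments: {"type":"object","properties":{"series":{"type":"array","items":{"type":"array"}},"fingers":{"type":"number"},"squeeze":{"type":"number"}},"required":["series"]}

```bash
mkdir -p pics; ls
cat > h.py <<'E'
import numpy as np,cv2
from rig import manip
from scipy.spatial.transform import Rotation as R
def snap(n,f):
    s=manip.get_state(); d=manip.get_image(n); cv2.imwrite(f'pics/{f}.png',d['frame'])
    if 'mount' in d:
        q=s['ee_rot'];T=np.eye(4);T[:3,:3]=R.from_quat([q[1],q[2],q[3],q[0]]).as_matrix();T[:3,3]=s['position']
        M=T@np.array(d['mount'])
        Rc=M[:3,:3].T;t=-Rc@M[:3,3]
    else:
        Rc=cv2.Rodrigues(np.array(d['rvec'],float))[0];t=np.array(d['tvec'],float).ravel()
    np.savez(f'pics/{f}.npz',K=d['K'],R=Rc,t=t)
def w(f,u,v,z):
    c=np.load(f'pics/{f}.npz');r=c['R'].T@np.linalg.inv(c['K'])@[u,v,1];o=-c['R'].T@c['t']
    return o+r*(z-o[2])/r[2]
def pj(f,p):
    c=np.load(f'pics/{f}.npz');x=c['K']@(c['R']@np.array(p)+c['t']);return x[:2]/x[2]
E
python3 -c "
from h import *
snap('top','top0');snap('side','side0')
print(manip.get_state())"
```

```text
pics
{'clock': 0.1, 'qpos': array([ 1.11100612e+00,  2.76539671e-01,  1.50598522e+00, -3.45901707e-07,
        1.36071779e+00, -1.20996135e-01]), 'qd': array([ 0.00190984, -0.00209212, -0.00425524,  0.00197023, -0.00037813,
        0.00053824]), 'effort': array([ 1.36721763e-03, -4.17697513e+01, -2.46406120e+01, -7.15041551e-05,
        5.66784336e-03,  1.54019688e-05]), 'position': array([0.19089641, 0.5418938 , 0.2305302 ]), 'ee_rot': array([ 3.92060581e-04,  8.16195132e-01,  5.77775758e-01, -7.25904910e-04]), 'contact_force': array([-0.60713427,  0.38123448, -0.22916605]), 'moment': array([ 2.68989634e-03, -6.51032426e-02,  8.71077021e-05]), 'width': 0.08536516408042032}
```

View pics/top0.png

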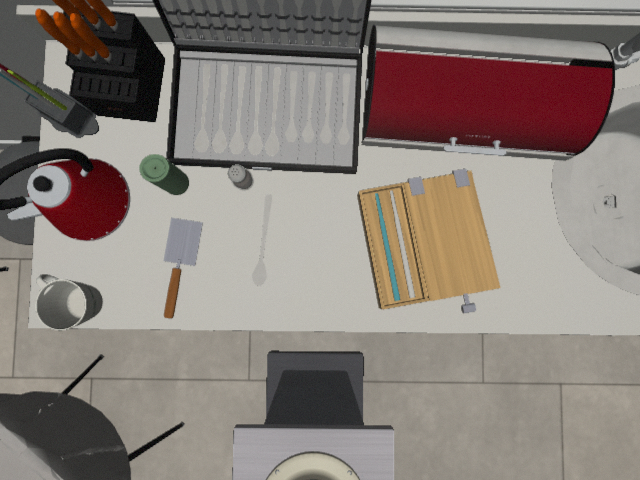

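View pics/side0.png

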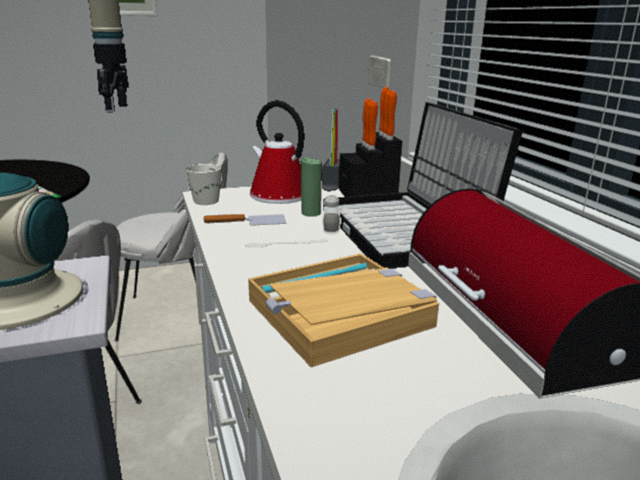

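The top view shows the loose spoon from (268,196) to (259,284), the spatula at (180,265), and the box at (430,240) with hinges at (417,186) and (461,178) and the knob at (468,304). The side view shows the flap slightly ajar, with the knob near (280,303).

```bash
python3 -c "
from h import *
np.set_printoptions(precision=4,suppress=True)
for n,u,v,z in [('spoon handle',268,196,.003),('bowl',259,284,.003),('knob',468,304,.055),('hingeL',417,186,.048),('hingeR',461,178,.048),('FR',499,288,.055),('FL',428,298,.055),('BR',472,170,.048),('UL back',359,191,.046),('UL front',381,308,.046),('case near',265,172,.03),('bin handle',475,150,.08)]: print(n,w('top0',u,v,z))
print(pj('top0',[.191,.542,.231]),pj('top0',[0,0,0]),pj('side0',[.191,.542,.231]))
c=np.load('pics/top0.npz');print(-c['R'].T@c['t'],c['R'],c['K'][0,0])
a=cv2.imread('pics/top0.png')
b=np.hstack([cv2.resize(a[160:320,350:510],(560,560),interpolation=2)])
s=cv2.resize(a[180:300,230:300],(240,420),interpolation=2)
o=np.zeros((560,800,3),np.uint8);o[:,:560]=b;o[:420,560:]=s;cv2.imwrite('pics/c1.png',o)
a=cv2.imread('pics/side0.png');cv2.imwrite('pics/c2.png',cv2.resize(a[230:380,235:455],(792,540),interpolation=2))
"
```

```text
spoon handle [0.6161 0.0998 0.003 ]
bowl [0.4358 0.114  0.003 ]
knob [ 0.4037 -0.2931  0.055 ]
hingeL [ 0.6326 -0.1974  0.048 ]
hingeR [ 0.6499 -0.2844  0.048 ]
FR [ 0.435  -0.3532  0.055 ]
FL [ 0.4142 -0.2164  0.055 ]
BR [ 0.6663 -0.3064  0.048 ]
UL back [ 0.6212 -0.0835  0.046 ]
UL front [ 0.3934 -0.1276  0.046 ]
case near [0.66  0.104 0.03 ]
bin handle [ 0.6975 -0.3018  0.08  ]
[-52.0849 447.5663] [312.069  508.1015] [117.8163 113.2297]
[ 0.45   -0.0018  0.9488] [[ 0.0135 -0.9999  0.0095]
 [-0.9968 -0.0142 -0.0793]
 [ 0.0794 -0.0084 -0.9968]] 464.4805468931135
```

View pics/c1.png

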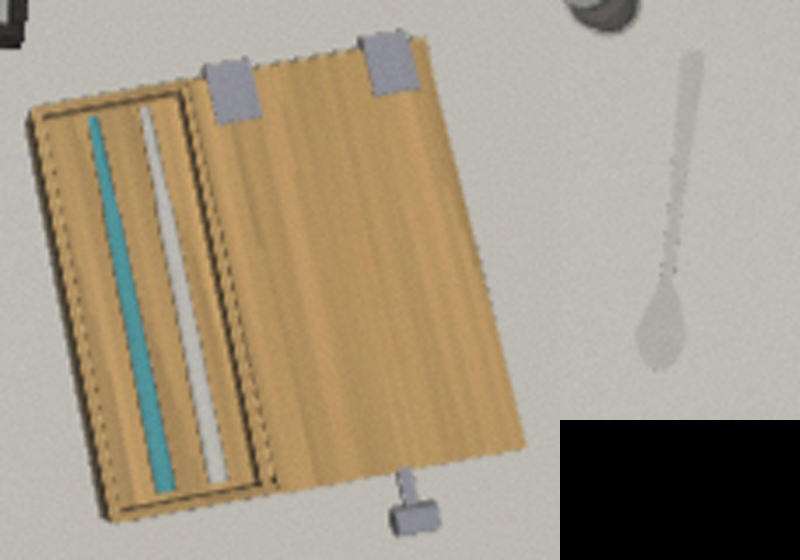

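View pics/c2.png

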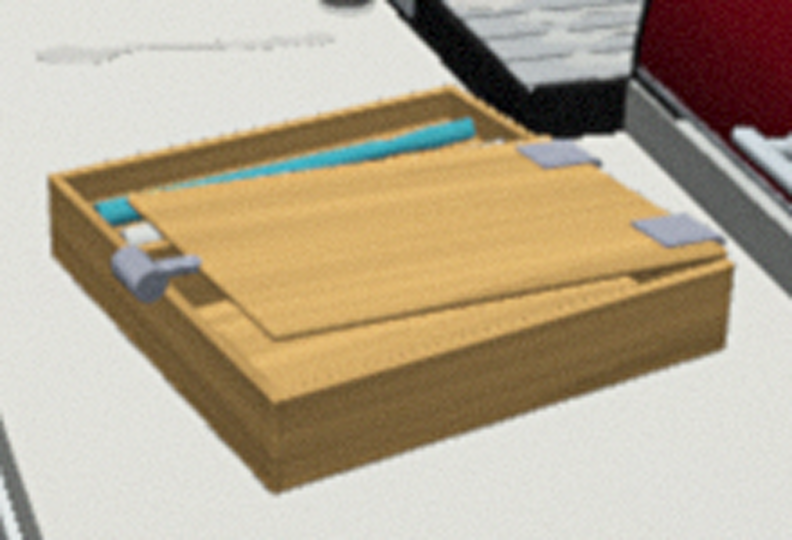

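```bash
cat > fit.py <<'E'
from h import *
from scipy.optimize import least_squares
np.set_printoptions(precision=4,suppress=True)
def model(p):
    x,y,yaw,a=p
    Rz=np.array([[np.cos(yaw),-np.sin(yaw),0],[np.sin(yaw),np.cos(yaw),0],[0,0,1]])
    B=lambda v:Rz@np.array(v)+[x,y,.008]
    F=lambda d,l,n:B([.118-d*np.cos(a)+n*np.sin(a),l,.040+d*np.sin(a)+n*np.cos(a)])
    return B,F
def obs(p):
    B,F=model(p)
    return [('top0',F(.262,0,0),(468.6,308.3)),('side0',F(.262,0,0),(275.3,306.4)),
    ('top0',F(.237,-.068,.0025),(500,288)),('top0',F(.003,-.068,.0025),(471.7,170.9)),
    ('side0',F(.237,-.068,-.0025),(312.8,323.6)),('side0',B([-.1185,-.071,-.008]),(311.4,366.7)),
    ('side0',B([-.1185,-.071,.038]),(311.7,341.9)),('side0',B([.1185,-.071,.038]),(439.2,303.1)),
    ('side0',F(.237,.068,.0025),(271.2,284.5))]
if __name__=='__main__':
    f=lambda p:np.concatenate([pj(c,P)-np.array(u) for c,P,u in obs(p)])
    r=least_squares(f,[.53,-.26,-.2,.1],loss='soft_l1');print(r.x);print(r.fun.reshape(-1,2))
    B,F=model(r.x);print('knob',F(.262,0,0),'hinge',F(0,0,0),'bay',B([0,0,0]))
    print('spoon',w('top0',268.8,194.6,.003),w('top0',259.2,288.2,.003))
E
python3 fit.py
```

```text
[ 0.537  -0.2602  0.1945  0.0915]
[[-0.4138 -0.0863]
 [-0.5369 -0.4823]
 [ 0.7142  0.4299]
 [-0.0871  0.2947]
 [-1.0449  2.3418]
 [ 0.7112  0.6618]
 [ 0.7668 -1.904 ]
 [ 2.2798 -1.2507]
 [-0.5119 -0.7651]]
knob [ 0.3968 -0.2879  0.0719] hinge [ 0.6528 -0.2374  0.048 ] bay [ 0.537  -0.2602  0.008 ]
spoon [0.6191 0.0982 0.003 ] [0.4273 0.1134 0.003 ]
```

Emit:
carry_out(
  series=[
    [[-34,22.4,2],0],
    [[-34,22.4,2],0],
    [[-34,22.4,2],0],
    [[-34,22.4,2],0],
    [[-34,22.4,2],0],
    [[-34,22.4,2],0],
    [[-34,22.4,2],0],
    [[-34,22.4,2],0],
    [[-34,22.4,2],0],
    [[-34,22.4,2],0],
  ],
  fingers=50,
)

```text
clock: 0.93
position: [0.2885, 0.144, 0.2045]
ee_rot: [-0.0, 0.811, 0.585, -0.001]
contact_force: [1.1, -0.4, 0.3]
width: 0.0501
```

Emit:
carry_out(
  series=[
    [[-34,22.4,2],7],
    [[0,0,0],7],
    [[0,0,0],7],
    [[0,0,0],7],
    [[0,0,0],7],
    [[0,0,0],7],
    [[0,0,0],7],
    [[0,0,0],7],
    [[0,0,0],7],
    [[0,0,0],7],
  ],
)

```text
clock: 1.77
position: [0.2981, 0.0898, 0.2002]
ee_rot: [0.003, 1.0, -0.001, -0.003]
contact_force: [-0.9, -0.2, 0.5]
width: 0.0501
```

Emit:
carry_out(
  series=[
    [[0,0,0],7],
    [[0,0,0],7],
    [[0,0,0],7],
    [[0,0,0],7],
    [[0,0,0],7],
    [[0,0,0],7],
    [[0,0,0],7],
    [[0,0,0],7],
    [[0,0,0],7],
    [[0,0,0],7],
  ],
)

```text
clock: 2.6
position: [0.2941, 0.0894, 0.1975]
ee_rot: [0.006, 0.81, -0.586, -0.003]
contact_force: [0.3, -0.1, 0.3]
width: 0.0501
```

```bash
cat > d.py <<'E'
from h import *
import sys
np.set_printoptions(precision=4,suppress=True)
def tool():
    s=manip.get_state();q=s['ee_rot'];return s,R.from_quat([q[1],q[2],q[3],q[0]]).as_matrix()
def go(p,yaw=None):
    s,M=tool();d=M.T@(np.array(p)-s['position'])*1000
    y=np.degrees(np.arctan2(M[1,0],M[0,0]))
    print('t',s['clock'],'pos',s['position'],'yaw',y,'tilt',np.degrees(np.arccos(-M[2,2])),'F',s['contact_force'],'w',s['width'],'q',s['qpos'])
    print('tool shift mm',d,'turn',None if yaw is None else (y-yaw+180)%360-180)
if __name__=='__main__': go([float(a) for a in sys.argv[1:4]],float(sys.argv[4]))
E
python3 d.py .397 -.288 .15 -78.9
```

```text
t 2.6 pos [0.2941 0.0894 0.1975] yaw -71.72712665570523 tilt 0.814754822807268 F [ 0.3178 -0.1205  0.3109] w 0.050123189404603946 q [ 0.0745 -0.1121  2.0315 -0.0062  1.2352  1.3285]
tool shift mm [390.5195  19.9704  48.7511] turn 7.172873344294771
```

Emit:
carry_out(
  series=[
    [[0,0,0],7.1],
    [[39,2,3],0],
    [[39,2,3],0],
    [[39,2,3],0],
    [[39,2,3],0],
    [[39,2,3],0],
    [[39,2,3],0],
    [[39,2,3],0],
    [[39,2,3],0],
    [[39,2,3],0],
  ],
)

```text
clock: 3.43
position: [0.3443, -0.2614, 0.169]
ee_rot: [0.003, 0.777, -0.629, -0.003]
contact_force: [1.5, 0.1, 0.3]
width: 0.0498
```

```bash
python3 d.py .397 -.288 .14 -78.9
```

```text
t 3.4333 pos [ 0.3443 -0.2614  0.169 ] yaw -77.94506993561822 tilt 0.531712160208078 F [1.4859 0.0768 0.2583] w 0.049778248187558174 q [-0.8047  0.1127  1.8842 -0.0076  1.1508  0.5589]
tool shift mm [ 37.094  -46.2579  28.4884] turn 0.9549300643817844
```

Emit:
carry_out(
  series=[
    [[18,-23,14],1],
    [[18,-23,14],0],
    [[0,0,0],0],
  ],
)

```text
clock: 3.68
position: [0.3981, -0.3004, 0.1386]
ee_rot: [0.005, 0.768, -0.641, -0.001]
contact_force: [0.6, -0.1, 1.0]
width: 0.0499
```

```bash
python3 d.py .397 -.288 .058 -78.9; python3 -c "
from h import *
snap('wrist','w1'); print(pj('w1',[.397,-.288,.072]))"
```

```text
t 3.6833 pos [ 0.3981 -0.3004  0.1386] yaw -79.68973082287292 tilt 0.5619322441149641 F [ 0.5587 -0.0567  0.9872] w 0.04992399644414918 q [-0.7788  0.2362  1.8087 -0.011   1.097   0.6171]
tool shift mm [-12.8366  -1.8151  80.4945] turn -0.7897308228729116
[296.29095369 252.54852377]
```

View pics/w1.png

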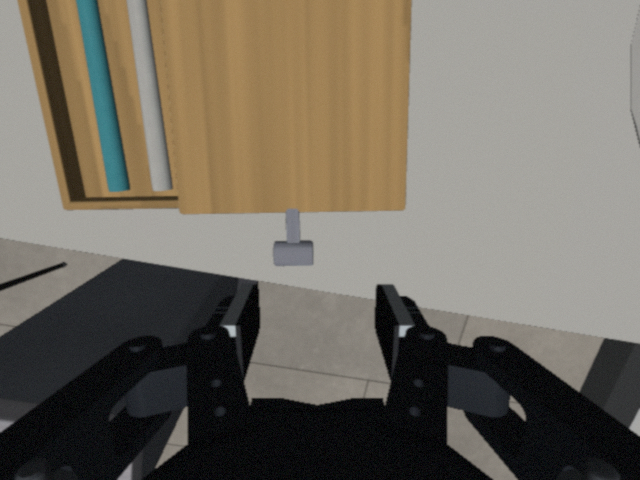

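The wrist view shows the knob at (294,253), where my fit predicted (296,252), so its position is confirmed. Now descending.

Emit:
carry_out(
  series=[
    [[-6.5,-1,25],-0.8],
    [[-6,-1,25],0],
    [[0,0,15],0],
    [[0,0,13],0],
    [[0,0,0],0],
  ],
)

```text
clock: 4.15
position: [0.3919, -0.2827, 0.0595]
ee_rot: [0.005, 0.773, -0.634, -0.004]
contact_force: [-0.2, 0.8, 0.2]
width: 0.0505
```

```bash
python3 d.py .397 -.287 .059 -78.9
```

```text
t 4.15 pos [ 0.3919 -0.2827  0.0595] yaw -78.68707930650778 tilt 0.7472280383929361 F [-0.2425  0.775   0.1964] w 0.050477641784068106 q [-0.7608  0.3109  1.9421 -0.0138  0.896   0.6213]
tool shift mm [ 5.2452 -4.1571  0.4156] turn 0.2129206934922081
```

Emit:
carry_out(
  series=[
    [[5,-4,0],0],
    [[0,0,0],0],
  ],
)

```text
clock: 4.32
position: [0.3959, -0.2855, 0.0602]
ee_rot: [0.005, 0.774, -0.634, -0.005]
contact_force: [-0.2, 0.2, 0.2]
width: 0.0501
```

Emit:
carry_out(
  series=[
    [[0,0,0],0],
    [[0,0,0],0],
    [[0,0,0],0],
    [[0,0,0],0],
    [[0,0,0],0],
  ],
  fingers=10,
  squeeze=30,
)

```text
clock: 4.73
position: [0.397, -0.2861, 0.0637]
ee_rot: [0.005, 0.774, -0.633, -0.003]
contact_force: [0.2, 0.5, -1.3]
width: 0.0231
```

```bash
python3 d.py .397 -.287 .059 -78.9
cat > arc.py <<'E'
from fit import *
from d import tool
s,M=tool()
p=[ 0.537,-0.2602,0.1945,0]
B,_=model(p)
h=B([.118,0,.04])
ax=B([1,0,0])-B([0,0,0])
k=s['position']-[0,0,-.013]
d=h-k; print('r',np.hypot(d@ax,k[2]-h[2]),'ang',np.arctan2(k[2]-h[2],d@ax),'lat',d@(B([0,1,0])-B([0,0,0])))
E
python3 arc.py
```

```text
t 4.7333 pos [ 0.397  -0.2861  0.0637] yaw -78.60554415852687 tilt 0.6627065947238031 F [ 0.1743  0.4973 -1.3017] w 0.023075804907755043 q [-0.7587  0.3117  1.9264 -0.0137  0.9078  0.6217]
tool shift mm [0.8518 0.1303 4.6561] turn 0.2944558414731375
r 0.26193291057502155 ang 0.10960608188409399 lat -0.0016292153040021325
```

Emit:
carry_out(
  series=[
    [[0,-2.8,-19.8],0],
    [[0,-4.4,-19.5],0],
    [[0,-5.9,-19.1],0],
    [[0,-7.2,-18.6],0],
    [[0,-8.7,-18],0],
  ],
)

```text
clock: 5.15
position: [0.4258, -0.2804, 0.1581]
ee_rot: [0.006, 0.773, -0.634, -0.004]
contact_force: [2.1, -1.0, -4.3]
width: 0.0235
```

```bash
python3 d.py .397 -.287 .059 -78.9; python3 arc.py
```

```text
t 5.15 pos [ 0.4258 -0.2804  0.1581] yaw -78.70315178303497 tilt 0.8147054989195142 F [ 2.1197 -1.0209 -4.2706] w 0.02351227617474587 q [-0.7104  0.2377  1.7514 -0.0128  1.1606  0.6683]
tool shift mm [ 0.7798 28.0983 99.5042] turn 0.19684821696503718
r 0.26178119565430774 ang 0.4895396419598625 lat -0.0017097808001732212
```

Emit:
carry_out(
  series=[
    [[0,-10.1,-17.3],0],
    [[0,-11.3,-16.5],0],
    [[0,-12.6,-15.6],0],
    [[0,-13.8,-14.5],0],
    [[0,-14.8,-13.5],0],
    [[0,-15.8,-12.3],0],
  ],
)

```text
clock: 5.65
position: [0.505, -0.2647, 0.2501]
ee_rot: [0.007, 0.773, -0.635, -0.004]
contact_force: [1.3, -1.8, -5.9]
width: 0.0232
```

```bash
python3 d.py .397 -.287 .059 -78.9; python3 arc.py
```

```text
t 5.65 pos [ 0.505  -0.2647  0.2501] yaw -78.78168555777572 tilt 0.9562297789587683 F [ 1.2785 -1.8026 -5.9053] w 0.023158366630453904 q [-0.596   0.2649  1.4738 -0.0139  1.4124  0.7813]
tool shift mm [  0.3745 107.0983 192.9213] turn 0.118314442224289
r 0.26242484404194555 ang 0.9610326416872756 lat -0.0018180962196269787
```

Emit:
carry_out(
  series=[
    [[0,-16.8,-10.8],0],
    [[0,-17.5,-9.6],0],
    [[0,-18.3,-8.2],0],
    [[0,-18.8,-6.9],0],
    [[0,-19.3,-5.3],0],
    [[0,-19.6,-4],0],
    [[0,-19.8,-2.8],0],
  ],
)

```text
clock: 6.23
position: [0.6314, -0.2396, 0.2973]
ee_rot: [0.014, 0.772, -0.635, -0.009]
contact_force: [-1.8, -0.7, -1.5]
width: 0.0234
```

```bash
python3 d.py .397 -.287 .059 -78.9; python3 arc.py
```

```text
t 6.2333 pos [ 0.6314 -0.2396  0.2973] yaw -78.89675873767784 tilt 1.8957118557847605 F [-1.8319 -0.6552 -1.5149] w 0.023376101171943123 q [-0.4531  0.4233  1.1211 -0.0231  1.6208  0.9231]
tool shift mm [  0.4038 231.2101 246.0572] turn 0.003241262322148941
r 0.2632021014686283 ang 1.489484696005609 lat -0.0019842991958817398
```

Emit:
carry_out(
  series=[
    [[0,0,0],0],
    [[0,0,0],0],
  ],
)

```text
clock: 6.4
position: [0.6343, -0.239, 0.2974]
ee_rot: [0.014, 0.773, -0.634, -0.008]
contact_force: [-2.4, -0.8, 1.7]
width: 0.0232
```

Emit:
carry_out(
  series=[
    [[0,0,0],0],
    [[0,0,0],0],
    [[0,0,0],0],
  ],
  fingers=50,
)

```text
clock: 6.65
position: [0.6326, -0.2393, 0.297]
ee_rot: [0.014, 0.773, -0.635, -0.009]
contact_force: [0.8, -0.5, 0.2]
width: 0.05
```

Emit:
carry_out(
  series=[
    [[0,0,-15],0],
    [[0,0,-25],0],
    [[0,0,-30],0],
    [[0,0,0],0],
  ],
)

```text
clock: 6.98
position: [0.6307, -0.239, 0.3672]
ee_rot: [0.015, 0.772, -0.636, -0.012]
contact_force: [0.7, -0.2, 0.3]
width: 0.0499
```

```bash
python3 d.py .523 .106 .15 -94.5; python3 -c "
from h import *
snap('side','side1')
from fit import model
B,F=model([.537,-.2602,.1945,1.49]);print(pj('side1',F(.262,0,0)),pj('side1',F(.237,-.068,0)))"
```

```text
t 6.9833 pos [ 0.6307 -0.239   0.3672] yaw -78.94432645914816 tilt 2.1678062863792658 F [ 0.7476 -0.1575  0.3276] w 0.04993033823171148 q [-0.4527  0.4216  0.9595 -0.0237  1.7903  0.9204]
tool shift mm [-359.3223   31.3404  218.3577] turn 15.555673540851842
[416.2998 131.0127] [446.466 156.656]
```

View pics/side1.png

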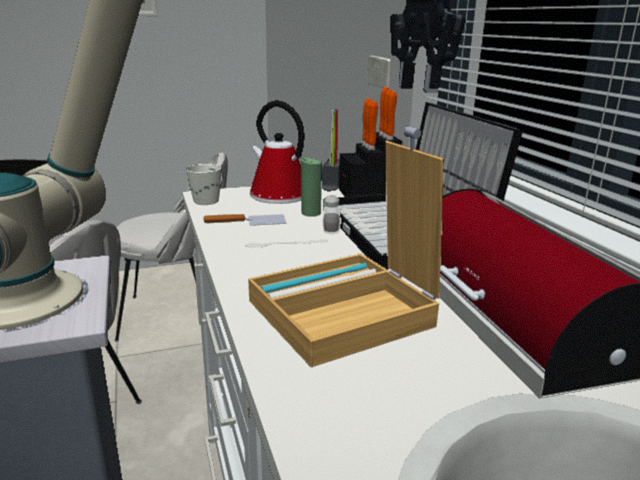

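Side view: the flap is upright with its knob at (411,131), and the bay is open. Next is the spoon.

Emit:
carry_out(
  series=[
    [[-39,3.5,8],0],
    [[-39,3.5,8],0],
    [[-39,3.5,8],0],
    [[-39,3.5,8],0],
    [[-39,3.5,8],0],
    [[-39,3.5,8],0],
    [[-39,3.5,8],0],
    [[-39,3.5,8],0],
    [[-39,3.5,8],0],
    [[0,0,30],7],
  ],
  fingers=55,
)

```text
clock: 7.87
position: [0.5207, 0.1057, 0.2544]
ee_rot: [0.014, 0.726, -0.688, -0.013]
contact_force: [1.1, -1.6, 0.2]
width: 0.0547
```

Emit:
carry_out(
  series=[
    [[0,0,30],7],
    [[0,0,30],1.5],
    [[0,0,20],0],
    [[0,0,0],0],
  ],
)

```text
clock: 8.2
position: [0.5078, 0.1084, 0.165]
ee_rot: [-0.019, -0.671, 0.741, 0.015]
contact_force: [0.4, -0.3, -0.2]
width: 0.0553
```

```bash
python3 d.py .523 .106 .12 -94.5
```

```text
t 8.2 pos [0.5078 0.1084 0.165 ] yaw -95.74312627296524 tilt 2.7993353337898097 F [ 0.4344 -0.2898 -0.1792] w 0.055307033550916054 q [ 0.0763  0.2659  1.6932 -0.0001  1.2314  1.7475]
tool shift mm [  0.4386 -17.55    44.2089] turn -1.2431262729652417
```

Emit:
carry_out(
  series=[
    [[0,-17.5,30],-1.2],
    [[0,0,15],0],
    [[0,0,0],0],
  ],
)

```text
clock: 8.45
position: [0.5217, 0.1058, 0.1185]
ee_rot: [-0.019, -0.679, 0.734, 0.015]
contact_force: [-0.7, -0.6, -0.3]
width: 0.055
```

```bash
python3 d.py .523 .106 .003 -94.5; python3 -c "
from h import *
from d import tool
print(tool()[1])
snap('wrist','w2')
for x,y in [(.6191,.0982),(.4273,.1134),(.523,.106)]: print(pj('w2',[x,y,.003]))"
```

```text
t 8.45 pos [0.5217 0.1058 0.1185] yaw -94.49870753168098 tilt 2.8091710254650635 F [-0.671  -0.6478 -0.2821] w 0.055045880967185795 q [ 0.0695  0.3265  1.732  -0.0003  1.1321  1.7192]
tool shift mm [ -1.1839  -6.8412 115.2724] turn 0.0012924683190362884
[[-0.0784 -0.9957 -0.0489]
 [-0.9969  0.0787 -0.0037]
 [ 0.0075  0.0484 -0.9988]]
[315.5005  86.1633]
[315.851  336.0495]
[315.4514 225.8504]
```

View pics/w2.png

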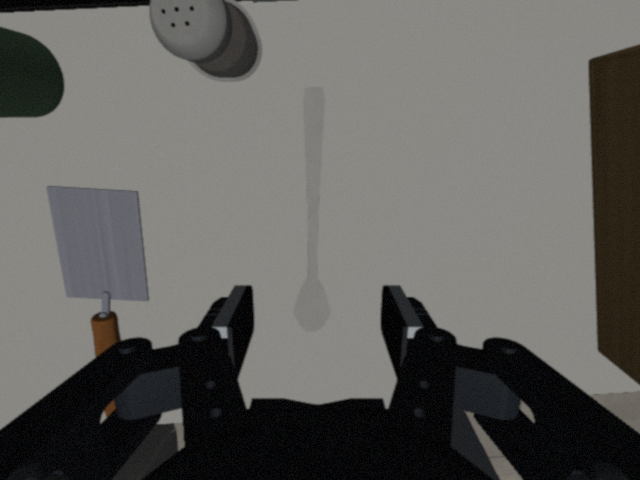

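The wrist view shows the spoon from handle end (314,87) to bowl end (312,331), with the salt shaker clear at (215,40).

```bash
python3 -c "
from h import *
a=w('w2',314,87,.003);b=w('w2',311.5,331,.003);c=(a+b)/2;d=a-b;print(a,b,c,np.linalg.norm(d),np.degrees(np.arctan2(d[1],d[0])))
from d import go
go([c[0],c[1],.004],-94.5)"
```

```text
[0.61866881 0.09923238 0.003     ] [0.43247264 0.11661177 0.003     ] [0.52557072 0.10792208 0.003     ] 0.1870054979816806 -5.332488668398543
t 8.5 pos [0.5226 0.1057 0.1195] yaw -94.49883481715827 tilt 2.696255025954521 F [ 0.5054 -0.2095 -0.0432] w 0.05475113290370078 q [ 0.0694  0.3257  1.7301 -0.0005  1.1328  1.7192]
tool shift mm [ -3.2645  -8.1077 115.2587] turn 0.0011651828417313936
```

Emit:
carry_out(
  series=[
    [[-3,-4,35],0.8],
    [[0,-2,35],0],
    [[0,-1,25],0],
    [[0,-1,12],0],
    [[0,0,0],0],
  ],
  fingers=50,
)

```text
clock: 8.92
position: [0.5352, 0.1072, 0.0189]
ee_rot: [-0.01, -0.673, 0.74, 0.008]
contact_force: [-0.3, -1.1, 0.6]
width: 0.0498
```

```bash
python3 d.py .5256 .1079 .002 -95.3
```

```text
t 8.9167 pos [0.5352 0.1072 0.0189] yaw -95.45728867289665 tilt 1.4973397303155755 F [-0.2911 -1.0892  0.5597] w 0.04982057321210401 q [ 0.0704  0.4469  1.8375 -0.0005  0.8832  1.7368]
tool shift mm [ 0.1104  9.203  17.1929] turn -0.15728867289664095
```

Emit:
carry_out(
  series=[
    [[0,9,6],0],
    [[0,0,9],0],
    [[0,0,0],0],
  ],
  fingers=42,
)

```text
clock: 9.17
position: [0.5299, 0.1078, 0.0082]
ee_rot: [-0.007, -0.672, 0.74, 0.005]
contact_force: [0.5, 0.8, 0.3]
width: 0.0423
```

```bash
python3 d.py .5256 .1079 .001 -95.3
```

```text
t 9.1667 pos [0.5299 0.1078 0.0082] yaw -95.5085363109165 tilt 1.0215734299322239 F [0.4734 0.8277 0.2602] w 0.04234439127470034 q [ 0.0722  0.452   1.8663 -0.0005  0.8411  1.7395]
tool shift mm [0.2556 4.1778 7.3106] turn -0.20853631091648595
```

Emit:
carry_out(
  series=[
    [[0,4,5],0],
    [[0,1,5],0],
    [[0,0,2],0],
  ],
)

```text
clock: 9.42
position: [0.5282, 0.1083, -0.0008]
ee_rot: [-0.004, -0.672, 0.74, 0.003]
contact_force: [0.5, -0.6, 0.1]
width: 0.0422
```

```bash
python3 d.py .5256 .1079 .001 -95.3
```

```text
t 9.4167 pos [ 0.5282  0.1083 -0.0008] yaw -95.52469848960854 tilt 0.5434355166909044 F [ 0.4636 -0.648   0.0955] w 0.04215106286243617 q [ 0.0734  0.4594  1.8852 -0.0005  0.8064  1.741 ]
tool shift mm [ 0.6704  2.5815 -1.7591] turn -0.22469848960855643
```

Emit:
carry_out(
  series=[
    [[0,1,0],0],
    [[0,0,0],0],
    [[0,0,0],0],
    [[0,0,0],0],
  ],
  fingers=20,
  squeeze=50,
)

```text
clock: 9.75
position: [0.5287, 0.1089, 0.0004]
ee_rot: [-0.002, -0.672, 0.74, 0.002]
contact_force: [-0.1, 0.0, -0.4]
width: 0.029
```

```bash
python3 d.py .5256 .1079 .001 -95.3
```

```text
t 9.75 pos [0.5287 0.1089 0.0004] yaw -95.5412066202499 tilt 0.35186001738358746 F [-0.1286  0.0338 -0.444 ] w 0.028956959242550723 q [0.074  0.4571 1.8855 0.0003 0.8051 1.7413]
tool shift mm [ 1.2987  3.0204 -0.6147] turn -0.2412066202498977
```

Emit:
carry_out(
  series=[
    [[0,0,-10],0],
    [[0,0,-20],0],
    [[0,0,-30],0],
    [[0,0,-30],0],
    [[0,0,-30],0],
    [[0,0,-15],0],
    [[0,0,0],0],
  ],
)

```text
clock: 10.33
position: [0.5276, 0.1084, 0.1424]
ee_rot: [-0.005, -0.672, 0.74, 0.004]
contact_force: [0.8, -0.1, -0.3]
width: 0.0287
```

```bash
python3 d.py .540 -.2597 .13 -78.9; python3 -c "
from h import *
snap('wrist','w3')"
```

```text
t 10.3333 pos [0.5276 0.1084 0.1424] yaw -95.54029722773676 tilt 0.7294979925851229 F [ 0.8003 -0.0865 -0.2631] w 0.02874519300181885 q [ 0.0737  0.2942  1.7125 -0.0003  1.1477  1.7414]
tool shift mm [365.2012 -48.0261  12.7348] turn -16.640297227736767
```

View pics/w3.png

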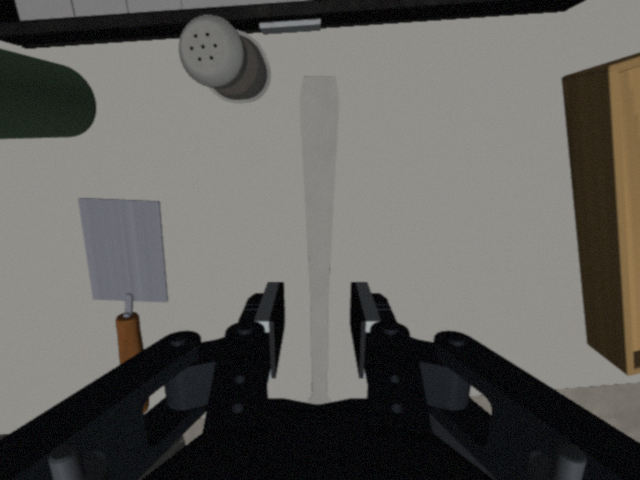

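Wrist view: the spoon is held level, with its handle end at (320,77). Carrying it to the bay.

Emit:
carry_out(
  series=[
    [[20,-3,0],0],
    [[35,-4.5,0],0],
    [[37,-5,1],0],
    [[37,-5,1],0],
    [[37,-5,1],0],
    [[37,-5,1],0],
    [[37,-5,1],0],
    [[37,-5,1],0],
    [[37,-5,1],0],
    [[35,-4.5,1],0],
  ],
)

```text
clock: 11.22
position: [0.5323, -0.2473, 0.1183]
ee_rot: [-0.009, -0.677, 0.736, 0.016]
contact_force: [0.4, 0.1, -0.4]
width: 0.0289
```

Emit:
carry_out(
  series=[
    [[10,0,0],0],
    [[0,0,0],-5],
    [[0,0,0],-6],
    [[0,0,0],-5.5],
    [[0,0,0],0],
  ],
)

```text
clock: 11.63
position: [0.5262, -0.2655, 0.1082]
ee_rot: [0.009, 0.776, -0.631, -0.023]
contact_force: [-0.4, 0.2, -0.7]
width: 0.0292
```

```bash
python3 d.py .540 -.2597 .05 -78.9; python3 -c "
from h import *
print('w3 tip expected',pj('w3',[.5276+.0905*.9957,.1084-.0905*.093,.145]))
snap('wrist','w4')"
```

```text
t 11.6333 pos [ 0.5262 -0.2655  0.1082] yaw -78.26295539351491 tilt 2.8666887222836386 F [-0.3937  0.2074 -0.7147] w 0.0291820691891728 q [-0.5777  0.4135  1.6177 -0.0134  1.1589  0.7934]
tool shift mm [ -1.389  -17.2184  57.5386] turn 0.637044606485091
w3 tip expected [316.70389306  78.55384379]
```

View pics/w4.png

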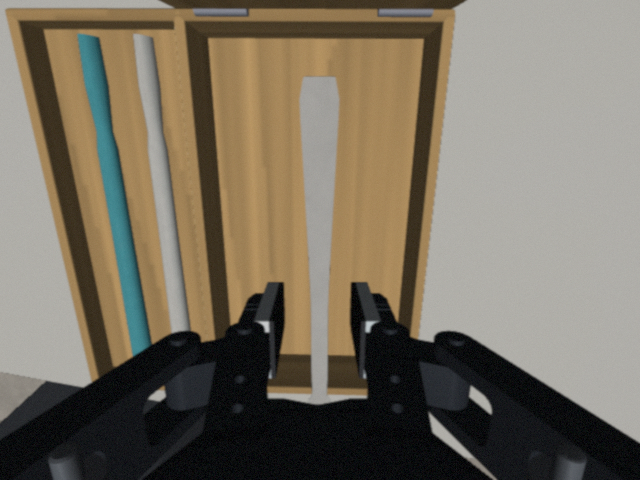

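Wrist view: the spoon is centred across the bay and parallel to its walls, tip at (320,77), about 17 mm too close to the robot.

Emit:
carry_out(
  series=[
    [[-1,-12,10],0.6],
    [[0,-6,12],0],
    [[0,0,5],0],
    [[0,0,0],0],
  ],
)

```text
clock: 12.02
position: [0.5407, -0.2578, 0.0765]
ee_rot: [0.009, 0.769, -0.638, -0.026]
contact_force: [-1.0, 0.7, -1.0]
width: 0.0291
```

```bash
python3 d.py .540 -.2597 .0095 -78.9;python3 -c "
from d import *
print(tool()[1])"
```

```text
t 12.0167 pos [ 0.5407 -0.2578  0.0765] yaw -79.42345001895171 tilt 3.1943321703097203 F [-0.9583  0.6536 -1.0261] w 0.02909873868122424 q [-0.554   0.4595  1.6287 -0.0127  1.108   0.8375]
tool shift mm [ 3.627  -2.15   66.8852] turn -0.5234500189517064
[[ 0.1835 -0.9816 -0.0524]
 [-0.9826 -0.1847  0.019 ]
 [-0.0283  0.048  -0.9984]]
```

Emit:
carry_out(
  series=[
    [[3,-1,12],-0.5],
    [[0,0,12],0],
    [[0,0,10],0],
    [[0,0,0],0],
  ],
)

```text
clock: 12.35
position: [0.5395, -0.2596, 0.0392]
ee_rot: [0.01, 0.772, -0.635, -0.027]
contact_force: [-0.5, -0.6, -0.4]
width: 0.0287
```

```bash
python3 d.py .540 -.2597 .0095 -78.9
```

```text
t 12.35 pos [ 0.5395 -0.2596  0.0392] yaw -78.84570406332337 tilt 3.276303671938188 F [-0.5373 -0.5628 -0.4172] w 0.028730566913796243 q [-0.5571  0.4988  1.669  -0.0144  1.0297  0.8261]
tool shift mm [ 1.0731 -1.9155 29.6237] turn 0.054295936676624024
```

Well centred. Continuing down gently.

Emit:
carry_out(
  series=[
    [[0.5,-1,9],0],
    [[0,0,8],0],
    [[0,0,6],0],
    [[0,0,0],0],
  ],
)

```text
clock: 12.68
position: [0.5391, -0.2599, 0.0138]
ee_rot: [0.01, 0.772, -0.635, -0.027]
contact_force: [-0.3, 0.1, -0.1]
width: 0.0288
```

```bash
python3 d.py .540 -.2597 .0095 -78.9
```

```text
t 12.6833 pos [ 0.5391 -0.2599  0.0138] yaw -78.87610163632867 tilt 3.274553496143927 F [-0.3378  0.0978 -0.0948] w 0.02875841167817167 q [-0.5578  0.5273  1.6945 -0.0152  0.9756  0.827 ]
tool shift mm [ 0.0846 -1.1787  4.2762] turn 0.023898363671321476
```

Emit:
carry_out(
  series=[
    [[0,0,2],0],
    [[0,0,2],0],
    [[0,0,2],0],
    [[0,0,0],0],
  ],
)

```text
clock: 13.02
position: [0.5391, -0.2602, 0.0091]
ee_rot: [0.01, 0.772, -0.635, -0.026]
contact_force: [-1.0, 0.5, 2.7]
width: 0.029
```

```bash
python3 d.py .540 -.2597 .0085 -78.9
```

```text
t 13.0167 pos [ 0.5391 -0.2602  0.0091] yaw -78.85563037755497 tilt 3.2011409518757445 F [-1.0013  0.5428  2.7142] w 0.028956658616518773 q [-0.558   0.5325  1.6997 -0.0156  0.9638  0.8268]
tool shift mm [-0.2977 -1.0383  0.543 ] turn 0.044369622445032064
```

Contact force is 2.7 N at the expected height. Releasing, then retreating straight up.

Emit:
carry_out(
  series=[
    [[0,0,0],0],
    [[0,0,0],0],
    [[0,0,0],0],
    [[0,0,0],0],
  ],
  fingers=50,
)

```text
clock: 13.35
position: [0.5402, -0.2608, 0.0102]
ee_rot: [0.01, 0.772, -0.635, -0.024]
contact_force: [0.3, 0.7, 0.5]
width: 0.0497
```

Emit:
carry_out(
  series=[
    [[0,0,-8],0],
    [[0,0,-15],0],
    [[0,0,-25],0],
    [[0,0,-30],0],
    [[0,0,-30],0],
    [[0,0,-10],0],
    [[0,0,0],0],
  ],
)

```text
clock: 13.93
position: [0.5455, -0.2622, 0.1337]
ee_rot: [0.01, 0.772, -0.635, -0.027]
contact_force: [0.5, 1.0, -0.5]
width: 0.0501
```

```bash
python3 d.py .45 -.2 .2 -78.9; python3 -c "
from h import *
snap('wrist','w5');snap('side','side2')
a=cv2.imread('pics/w5.png');b=cv2.imread('pics/side2.png')[100:370,230:460]
o=np.zeros((480,800,3),np.uint8);o[:,:400]=a[:,120:520];o[:470,400:]=cv2.resize(b,(400,470));cv2.imwrite('pics/c5.png',o)"
```

```text
t 13.9333 pos [ 0.5455 -0.2622  0.1337] yaw -78.86529953431952 tilt 3.246004390621334 F [ 0.453   0.9772 -0.4511] w 0.05005770901711097 q [-0.5554  0.4167  1.5415 -0.0133  1.2387  0.8251]
tool shift mm [-81.3756  84.7516 -59.9345] turn 0.034700465680487014
```

View pics/c5.png

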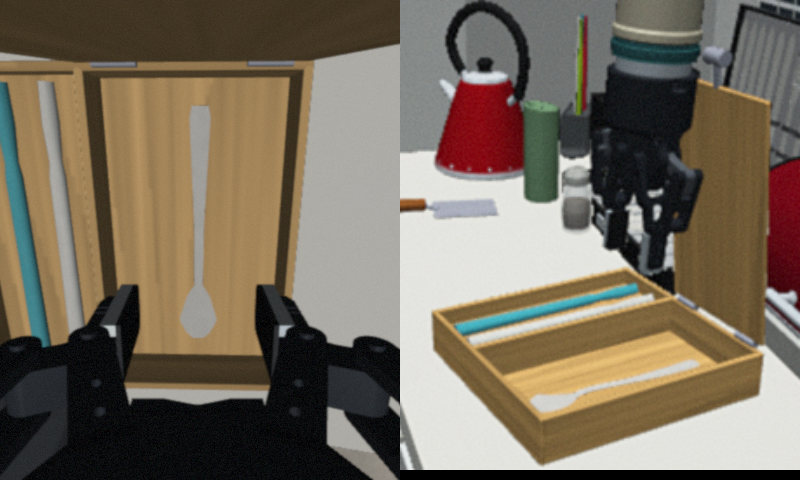

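Wrist and side views: the spoon lies flat on the bay floor, with ends at wrist pixels (320,105) and (318,337). The flap is upright. I'll back off a little and check the numbers.

Emit:
carry_out(
  series=[
    [[0,15,-20],0],
    [[0,20,-20],0],
    [[0,10,-10],0],
    [[0,0,0],0],
    [[0,0,0],0],
    [[0,0,0],0],
  ],
)

```text
clock: 14.53
position: [0.4988, -0.2687, 0.1768]
ee_rot: [0.01, 0.772, -0.634, -0.036]
contact_force: [0.1, -0.1, 0.4]
width: 0.0501
```

```bash
python3 -c "
from h import *
from fit import model
a=w('w5',320,105,.011);b=w('w5',318,337,.011);c=(a+b)/2;B,_=model([.537,-.2602,.1945,0])
X=np.array([B(e)-B([0,0,0]) for e in np.eye(3)]);print(np.linalg.norm(a-b),X@(c-B([0,0,0])))
s=manip.get_state();print(s['clock'],s['position'],s['contact_force'],s['qd'])
manip.sign_off()"
```

```text
0.1869284713716385 [ 0.0007 -0.0018  0.003 ]
14.5333 [ 0.4988 -0.2687  0.1768] [ 0.0948 -0.127   0.3973] [ 0.0035  0.0163  0.0174  0.0082 -0.0147  0.0022]
the job is handed in; nothing more can be done
```

The flap is standing open and the loose spoon is lying flat in the lower tier. I handed the job in at 14.5 s of the 51 s allowed.

- **Flap:** I lifted it by the knob to about 1.49 rad (85°). The last side picture, taken just before I backed the arm away, still shows it upright.
- **Spoon:** I laid it down with about 2.7 N of contact, released it and withdrew. The wrist picture puts its centre about 1 mm along x and 2 mm along y from the bay centre. Its length came out at 186.9 mm against the 187 mm given, which agrees with it lying on the floor. I judged that it is flat from the pictures and did not measure its tilt.
- **Arm:** It ended clear of everything, with the force reading near zero.
- **Disagreed:** The tool had drifted to about 3° of tilt, which the moves could not correct. The spoon's far end therefore touched down a few millimetres before the rest, and it settled flat on release. My first length estimate from the top camera was about 192 mm; the closer wrist view gave 187.0 mm, so I used that.

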